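# Clamp the paint jar, unscrew its cap and hold it above the mouth

## Robot

A 6-joint arm with a two-finger parallel gripper is mounted at the origin on the work surface. World frame = base frame: x ahead of the robot, y to its left, z up, the work surface at z = 0. Lengths are in m, angles in rad, forces in N, time in s.
With the tool pointing down it reaches from about 0.375 to 0.75 m from the base axis. Payload 9 kg.
Tool frame: the origin (TCP) lies midway between the tips of the shut fingers; the grasp point (between the pads) lies bot.pinch_z behind it (bot.pinch_z is the distance from the TCP to the grasp point, in m); z points along the fingers, y is the line along which they close (so a half turn about z gives the same grasp; the last joint's range is limited). The gripper opens to 85 mm and grips with 20 to 120 N. Pads are 22 mm wide; open, the fingers measure 114 mm over their backs; the gripper's body (76 mm by 85 mm) begins 54 mm behind the grasp point. The pads swing forward as they close: fully open they stand 13 mm farther back than shut.
Start: joints at [0.999, 0.104, 0.097, 1.564, 0, 1.353], TCP at [0.208, 0.563, 0.21] pointing down, gripper open.
Joint ranges: [-2.99, 2.99], [-0.84, 1.86], [-1.1, 1.16], [-1.84, 2.11], [-1.51, 1.56], [-3.14, 3.14]. Speed limits (rad/s): [2.22, 2.22, 2.57, 3.14, 3.14, 3.14].

## Interface

Orientations are given as a unit quaternion [x, y, z, w].
In Python, from station import bot gives the robot as it stands.
- The arm moves only by the tool jog_arm, never from a script. Its argument "rows" is a list of rows, each an object of numbers: "grip": the opening, from -1 (shut) to 1 (fully open), so that 0 is half open; "x", "y", "z": the shift along the tool's x, y, z normalised to -1 to 1, where 1 is 0.12 m; "roll": the turn about the tool's z normalised to -1 to 1, where 1 is 0.5 rad. A call has 1 to 5 rows; each row is the pose to reach, as a shift and turn from the pose commanded when the call began, along the tool's axes at that moment; what a row does not reach only later rows make up. A row lasts 1/12 s, in which the tool goes at most 41.7 mm and 7.16 degrees, less where a joint would pass 70% of its speed; a pose out of reach is approached as far as the arm can. A call with a number of a shift or a turn outside -1 to 1 is refused whole. A call with a gripper value outside its range is refused whole. The fingers move at their own pace and stop on an object; the grip force is fixed at half the most. Time passes only in rows, so rows that repeat a pose let the fingers close. It gives the time, the measured TCP pose, the force, the opening and the grip force at its end, in the units of the state.
- bot.state(): the state, without advancing time (a new reading comes with each control period).
- bot.read_camera(name): name is "scene" or "top" or "wrist"; returns the picture (480x640x3 uint8, red, green, blue); there is no depth.
- bot.calibration(name): a dict with "fx", "fy", "cx", "cy" (pixels), "view" (4x4, takes a point from world to camera coordinates); the wrist camera has in their place "mount" (4x4, takes a point from camera to tool coordinates, whose origin is the TCP and whose axes are the flange's). Camera axes: x right, y up, looking along -z (the intrinsics and any distortion apply to the point x, -y, -z); pixel columns grow to the right and rows downward; lengths in m; the calibration is good to about 2 mm. A picture is of the moment at which its call begins: read the wrist's pose just before it. calibration takes no time and is no camera call.
- bot.job_done(): hands the job in; it is judged then, once.
The state is a dict: "clock": time; "joint_pos": joint angles; "dq": joint speeds; "joint_efforts": joint torques, N m; "ee_pos": TCP position; "tool_rot": TCP orientation; "force": force on the tool from outside, world axes, zero at the start; "moment": the same for the moment, N m; "opening": finger opening in m; "grasp_force": force on a finger pad.
Only numpy, scipy, OpenCV 4.12 (cv2) and the standard library are available. Lean on these libraries where they do the work, as an engineer would, in place of code of your own. Each camera call takes 0.05 s, during which the arm holds its last target. There are 200 camera calls.

## Task

Slide the bench clamp's jaw shut so that the square paint jar is held snugly against the fixed fence. Then unscrew the tight cap by its bar, anticlockwise, without the jar turning along, and stop turning once the threads let go, when the bar stands parallel to the fence. Lift the cap straight off and finish while holding it, level and still, a couple of centimetres above the jar's mouth, jar still clamped and the other containers left alone.

Things in the scene. Friction and masses are not known exactly. Their poses are not given: they have to be found in the camera images.
- clamp: Bench clamp fixed on the table: wooden plank 150 x 300 mm, 20 mm thick, dark steel fence at one end. Origin: at table height under the centre of the seated jar; z up; y is the slide direction, from fence to handle; x along the fence. Fence face at y = -40 mm, fence 110 mm long, 22 thick, top 85 mm above the table; plank spans y = -75 to 225 mm.
- jaw (a joint): Sliding jaw, metres along the clamp's y, grows as it opens. 0 = its face just touches the 80 mm jar standing flush against the fence (range -0.004 to 0.05). Moves against about 15 N of friction, stays where it is left. Starts 25 to 45 mm open; pushed shut, it pushes the jar, which stands loose up to 10 mm off, against the fence.
- jaw_grip (a point): Grip point on the jaw's upright wooden handle, 100 mm above the table. The handle is 24 mm (clamp x) by 14 mm (clamp y) and reaches from 38 to 120 mm above the table; at joint 0 it stands 113 mm from the clamp's origin along its y. Axes as the clamp's.
- jar: Loose square grey plastic jar, 80 x 80 mm, body 80 mm high, with a round neck (44 mm wide, about 54 mm over the threads) whose rim is 100 mm above the jar's underside; 0.4 to 0.85 kg. Origin: centre of its underside, on the plank (20 mm above the table); z up; x and y nearly parallel to the clamp's.
- cap: Black round screw cap, 66 mm wide, 24 mm high without its bar grip. Origin: centre of its lower edge, z up, x along the bar. Starts tight, turned 0.85 to 1.2 rad clockwise (from above) from free; about 0.2 to 0.4 N m to turn. Anticlockwise it rises about 3 mm and lifts off once its x is within 0.3 rad of the jar's x; a stop follows 0.35 rad past. Rim cleared after an 18 mm lift.
- cap_grip (a point): Centre of the pale metal bar grip on the cap: bar 46 mm long, 14 mm wide, 30 mm high. The point is 40 mm above the cap's lower edge, 16 mm above its top disc, 14 mm below the bar's top; x along the bar, z up. On the closed jar it is 122 to 125 mm above the jar's underside.
- paint_tin: Bystander: round steel can 84 mm wide, 110 mm high; origin at the centre of its underside.
- hardener_jar: Bystander: small closed round metal jar 56 mm wide, 85 mm high; origin at the centre of its underside.
- mixing_cup: Bystander: open white plastic cup 72 mm wide, 100 mm high; origin at the centre of its underside.
Not all that is in view belongs to the job. Leave any green or purple look-alike of the cap alone.

How it is judged:
On the way, in this order (a step that is already met when the one before it is completed fails the run):
1. the jaw is shut on the jar, which stands against the fence, the cap still tight (value of joint jaw below 0.004 m and y of jar in the frame of clamp below 0.004 m and angle between the x axis of cap_grip and the x axis of jar, either way round above 0.6 rad), for 0.2 s.
2. the cap is turned free, not yet lifted off, the jar still clamped (angle between the x axis of cap_grip and the x axis of jar, either way round below 0.45 rad and z of cap_grip in the frame of jar below 0.132 m and value of joint jaw below 0.006 m), for 0.05 s.
At the end, for the whole second after the job is handed in: The fingers hold the cap still and level (0.2 rad), clear of the jar, lower edge 3 to 50 mm above the rim, within 20 mm of the jar's axis, bar within 0.5 rad of the jar's x; the jar stands upright within 6 mm of the fence and the jaw is within 6 mm of shut (z of cap_grip in the frame of jar between 0.143 and 0.19 m and horizontal distance between cap_grip and jar below 0.02 m and angle between cap_grip's own z axis and vertical below 0.2 rad and angle between the x axis of cap_grip and the x axis of jar, either way round below 0.5 rad and contact force between the fingers and cap above 2 N and contact force between cap and jar below 0.1 N and linear speed of cap below 0.02 m/s and value of joint jaw below 0.006 m and angle between jar's own z axis and vertical below 0.06 rad and z of jar in the frame of clamp below 0.025 m and y of jar in the frame of clamp below 0.006 m); the arm keeps its last pose, push and grip.
It fails at once if the jar turns along in the clamp (more than 0.17 rad) (angle between the x axis of jar and the x axis of clamp, either way round above 0.17 rad).
It fails at once if the jar is tipped or lifted (angle between jar's own z axis and vertical above 0.15 rad or z of jar in the frame of clamp above 0.032 m).
It fails at once if a bystander is pushed away (more than 30 mm) (distance of any of paint_tin, hardener_jar, mixing_cup from where it was at the start of the episode above 0.03 m).
It also fails if it takes over 43 s, if anything falls off the work surface, if the arm or the gripper's body presses on something with over 40 N, if the wrist force passes 120 N, or if a joint passes its speed limit or range.

## Working session

There is one attempt and no reset: what is moved stays moved. The work goes in short steps, Python scripts to look and compute and a tool call to move; the robot and the scene stay as the last step left them, time stands still between calls to the robot, and variables do not carry over. Pictures are saved under pics/ and viewed, at most 11 in all, crops included, and the job is handed in when it is done.

Besides the shell and the picture viewer there is one more tool, called after "Request:" as name([rows], argument=value, ...), one row to a line, values as JSON. jog_arm: Moves the arm, as the interface text tells. Scaled input: -1 to 1 covers 0.12 m each way for a shift and 0.5 rad each way for a turn. Its arguments: {"type":"object","properties":{"rows":{"type":"array"}},"required":["rows"]}

```bash
mkdir -p pics; ls; python3 - <<'E'
from station import bot
import cv2,numpy as np
s=bot.state();print(s, bot.pinch_z)
for n in("top","scene"):
    c=bot.calibration(n);print(n,{k:np.round(v,4).tolist() for k,v in c.items()})
    cv2.imwrite(f"pics/{n}0.png",bot.read_camera(n)[:,:,::-1])
c=bot.calibration("wrist");print({k:np.round(v,4).tolist() for k,v in c.items()})
E
```

```text
pics
{'clock': 0.0, 'joint_pos': array([9.99281562e-01, 1.04684892e-01, 9.65010648e-02, 1.56389897e+00,
       7.93444234e-06, 1.35307198e+00]), 'dq': array([-2.20034103e-04, -5.57561209e-04, -6.51665257e-04,  3.00822073e-04,
       -1.34968500e-05,  9.18491259e-04]), 'joint_efforts': array([ 2.64553229e-03, -5.56937635e+01,  5.03643072e+01,  1.69043918e-02,
       -2.67330161e-04,  5.47680855e-06]), 'ee_pos': array([0.20768499, 0.56254211, 0.20964828]), 'tool_rot': array([ 1.75974051e-01,  9.84394595e-01, -5.92272891e-04, -2.50958642e-04]), 'force': array([-0.85330458,  1.21160317,  0.09375928]), 'moment': array([-0.01462631, -0.01483836, -0.02021983]), 'grasp_force': 0.0, 'opening': 0.08560510348161755} 0.0187
top {'fx': 476.5054, 'fy': 476.5054, 'cx': 325.4175, 'cy': 236.3887, 'view': [[0.018, -0.9998, -0.0093, 0.0044], [0.9942, 0.0169, 0.1065, -0.562], [-0.1063, -0.0112, 0.9943, -1.149], [0.0, 0.0, 0.0, 1.0]]}
scene {'fx': 476.4384, 'fy': 476.4384, 'cx': 319.3249, 'cy': 242.9467, 'view': [[0.6607, 0.7506, 0.0045, -0.3667], [-0.5493, 0.4793, 0.6845, 0.2138], [0.5116, -0.4547, 0.729, -1.2707], [0.0, 0.0, 0.0, 1.0]]}
{'fx': 355.3395, 'fy': 355.3395, 'cx': 324.2108, 'cy': 237.3785, 'mount': [[-0.0012, 0.9543, 0.2989, 0.0765], [1.0, 0.0013, -0.0002, 0.0005], [-0.0005, 0.2989, -0.9543, -0.1635], [0.0, 0.0, 0.0, 1.0]]}
```

View pics/top0.png

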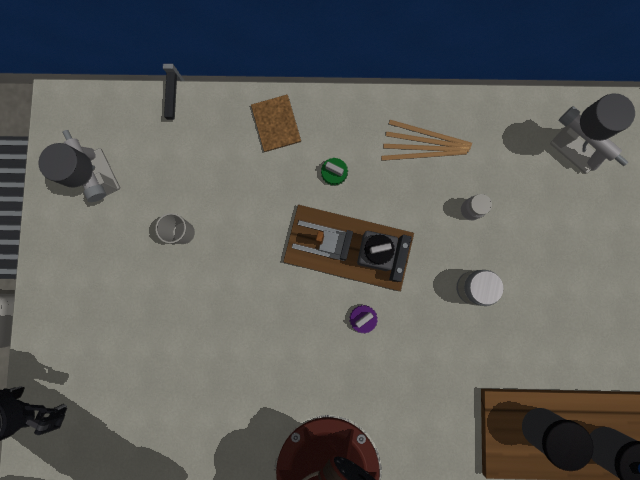

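View pics/scene0.png

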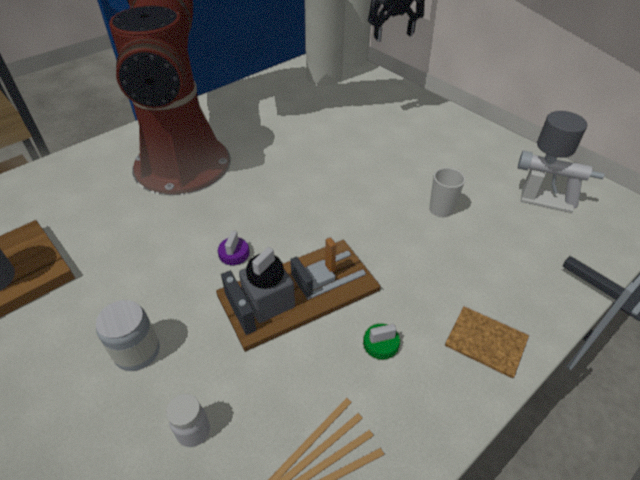

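The top view shows the plank with its corners near (298,205), (413,232), (402,290) and (282,262). The fence is on the right, the cap bar is near (381,248) and the handle near (316,238). I'll enlarge that area to get finer positions.

```bash
cat > h.py <<'E'
import numpy as np,cv2
from station import bot
def ray(c,V,u,v):
    d=np.array([(u-c['cx'])/c['fx'],-(v-c['cy'])/c['fy'],-1.])
    R=V[:3,:3];return -R.T@V[:3,3],R.T@d
def at(n,u,v,z,V=None):
    c=bot.calibration(n);o,d=ray(c,np.array(c['view']) if V is None else V,u,v)
    return (o+d*(z-o[2])/d[2])[:2]
def wristV(s):
    from scipy.spatial.transform import Rotation as R
    T=np.eye(4);T[:3,:3]=R.from_quat(s['tool_rot']).as_matrix();T[:3,3]=s['ee_pos']
    return np.linalg.inv(T@np.array(bot.calibration('wrist')['mount']))
def proj(c,V,p):
    q=V[:3,:3]@np.array(p)+V[:3,3];return c['cx']-c['fx']*q[0]/q[2],c['cy']+c['fy']*q[1]/q[2]
E
python3 - <<'E'
from h import *
a=cv2.imread('pics/top0.png')[195:300,275:420];cv2.imwrite('pics/topc.png',cv2.resize(a,None,fx=5.5,fy=5.5,interpolation=cv2.INTER_CUBIC))
for u,v in [(298,205),(413,232),(402,290),(282,262)]:print(at('top',u,v,.02))
E
```

```text
[0.64115009 0.08469221]
[ 0.57765585 -0.20385799]
[ 0.43341108 -0.17659467]
[0.49716408 0.12099137]
```

View pics/topc.png

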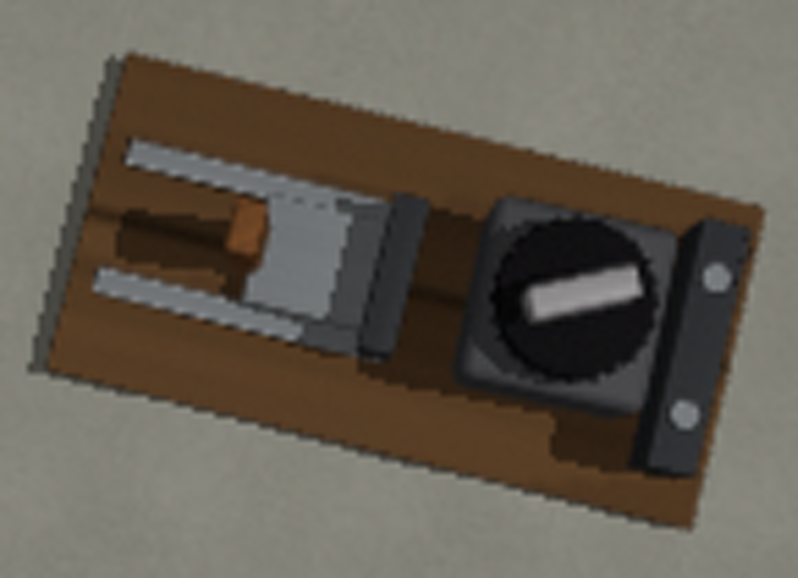

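The crop shows the handle top at about (250,228), the bar top running from (530,305) to (638,280), and the plank corners clearly.

```bash
cat >> h.py <<'E'
E
python3 - <<'E'
from h import *
f=lambda u,v:(275+u/5.5-.4,195+v/5.5-.4)
P=[at('top',*f(*p),.02) for p in[(122,55),(762,207),(690,527),(48,372)]]
print(np.round(P,4))
yv=(P[0]+P[3]-P[1]-P[2])/2; L=np.linalg.norm(yv);yv/=L
xv=(P[0]+P[1]-P[2]-P[3])/2;W=np.linalg.norm(xv)
print('L,W',L,W,'y axis',yv,'perp chk',yv@xv/W)
c=sum(P)/4;O=c-yv*.075;xa=np.array([yv[1],-yv[0]]);print('origin',O,'xa',xa,'ang',np.arctan2(xa[1],xa[0]))
def rel(p):d=p-O;return np.round([d@xa,d@yv],4)
h=at('top',*f(250,228),.12);print('handle',h,rel(h))
b1=at('top',*f(530,305),.157);b2=at('top',*f(638,280),.157);b=(b1+b2)/2
print('bar',b,rel(b),np.linalg.norm(b1-b2),'ang',np.arctan2(*(b2-b1)[::-1]))
for q in [(500,200),(465,385),(630,410)]:print(rel(at('top',*f(*q),.1)))
q=np.array([[342,0]])
E
```

```text
[[ 0.6421  0.0878]
 [ 0.5771 -0.2042]
 [ 0.4323 -0.1718]
 [ 0.4966  0.1177]]
L,W 0.2978557108006627 0.14843075555293284 y axis [0.21719148 0.97612902] perp chk 0.0075001517472730915
origin [ 0.5207416  -0.11585316] xa [ 0.97612902 -0.21719148] ang -0.21893634655483987
handle [0.55281291 0.0254695 ] [0.0006 0.1449]
bar [ 0.52517529 -0.1093707 ] [0.0029 0.0073] 0.0443856726240822 ang -1.325813318622635
[0.0389 0.0457]
[-0.0407  0.0423]
[-0.0347 -0.0273]
```

Request:
jog_arm([
  {"x": -0.4,"y": -0.32,"grip": 0},
  {"x": -0.7,"y": -0.55,"roll": -0.2,"grip": 0},
  {"x": -0.95,"y": -0.72,"roll": -0.27,"grip": 0},
  {"x": -0.95,"y": -0.72,"roll": -0.27,"grip": 0},
])

```text
schema error: expected keys grip, x, y, z, roll
```

```bash
cat >> h.py <<'E'
from scipy.spatial.transform import Rotation as Rn
def go(p,yaw=None):
    "units of shift to world TCP target p, and roll to bring tool y to yaw"
    s=bot.state();M=Rn.from_quat(s['tool_rot']).as_matrix()
    y=np.arctan2(M[1,1],M[0,1]);print('t',round(s['clock'],2),'pos',np.round(s['ee_pos'],4),'yaw',round(y,3),'tilt',round(np.arccos(-M[2,2]),4),'open',round(s['opening'],4),'F',np.round(s['force'],1),'grip',s['grasp_force'],'j6',s['joint_pos'][5])
    print('units',np.round(M.T@(np.array(p)-s['ee_pos'])/.12,3),'' if yaw is None else 'roll %.3f'%(-((yaw-y+np.pi/2)%np.pi-np.pi/2)/.5))
E
python3 -c "
from h import *
go([.5528,.0255,.21],1.352)"
```

```text
t 0.1 pos [0.2077 0.5626 0.2097] yaw 1.217 tilt 0.0013 open 0.0853 F [ 0.2  0.9 -0.6] grip 0.0 j6 1.3530939264762372
units [-4.248 -3.202  0.   ] roll -0.270
```

Request:
jog_arm([
  {"grip": 0,"x": -0.3,"y": -0.23,"z": 0,"roll": -0.2},
  {"grip": 0,"x": -0.6,"y": -0.45,"z": 0,"roll": -0.27},
  {"grip": 0,"x": -0.85,"y": -0.64,"z": 0,"roll": -0.27},
  {"grip": 0,"x": -0.95,"y": -0.72,"z": 0,"roll": -0.27},
  {"grip": 0,"x": -0.95,"y": -0.72,"z": 0,"roll": -0.27},
])

```text
clock: 0.52
ee_pos: [0.2867, 0.4396, 0.2103]
tool_rot: [0.111, 0.994, -0.0, 0.0]
force: [-0.4, -0.3, -0.6]
opening: 0.0425
grasp_force: 0.0
```

```bash
python3 -c "
from h import *
go([.5528,.0255,.21],1.352)"
```

```text
t 0.52 pos [0.2867 0.4396 0.2103] yaw 1.348 tilt 0.0009 open 0.0425 F [-0.4 -0.3 -0.6] grip 0.0 j6 0.9663078214208896
units [-2.924 -2.876  0.006] roll -0.007
```

Request:
jog_arm([
  {"grip": 0,"x": -0.24,"y": -0.24,"z": 0,"roll": 0},
  {"grip": 0,"x": -0.48,"y": -0.48,"z": 0,"roll": 0},
  {"grip": 0,"x": -0.72,"y": -0.72,"z": 0,"roll": 0},
  {"grip": 0,"x": -0.97,"y": -0.96,"z": 0,"roll": 0},
])

```text
clock: 0.85
ee_pos: [0.3736, 0.3037, 0.2102]
tool_rot: [0.108, 0.994, 0.0, -0.0]
force: [0.3, 1.1, 0.1]
opening: 0.0426
grasp_force: 0.0
```

Request:
jog_arm([
  {"grip": 0,"x": -0.24,"y": -0.24,"z": 0,"roll": 0},
  {"grip": 0,"x": -0.48,"y": -0.48,"z": 0,"roll": 0},
  {"grip": 0,"x": -0.72,"y": -0.72,"z": 0,"roll": 0},
  {"grip": 0,"x": -0.97,"y": -0.96,"z": 0,"roll": 0},
])

```text
clock: 1.18
ee_pos: [0.4626, 0.1656, 0.2104]
tool_rot: [0.109, 0.994, 0.0, 0.0]
force: [-0.3, 0.9, 0.1]
opening: 0.0429
grasp_force: 0.0
```

```bash
python3 -c "
from h import *
go([.5528,.0255,.21],1.352)
s=bot.state();im=bot.read_camera('wrist');cv2.imwrite('pics/w1.png',im[:,:,::-1])
V=wristV(s);c=bot.calibration('wrist');print(proj(c,V,[.5528,.0255,.12]),proj(c,V,[.525,-.109,.157]))"
```

```text
t 1.18 pos [0.4626 0.1656 0.2104] yaw 1.353 tilt 0.0004 open 0.0429 F [-0.3  0.9  0.1] grip 0.0 j6 0.2949027191385513
units [-0.986 -0.977  0.003] roll 0.001
(np.float64(184.91318121932602), np.float64(367.69180718386764)) (np.float64(-17.021159762437264), np.float64(402.3600302195091))
```

View pics/w1.png

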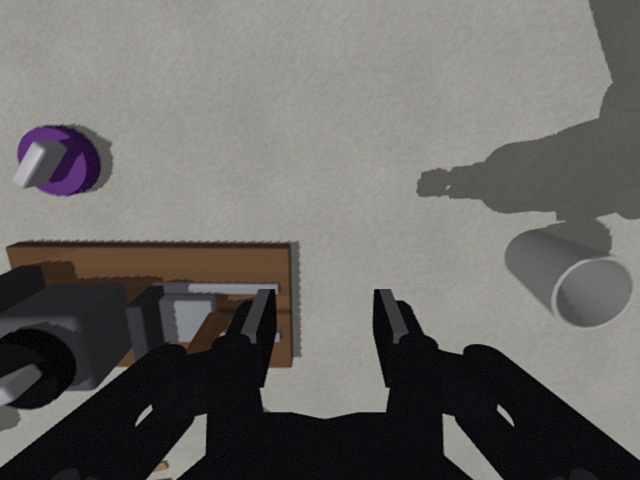

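The handle and clamp appear where the estimate projected them (handle at about (205,330) is consistent). Next I move above the handle and descend.

Request:
jog_arm([
  {"grip": 0,"x": -0.24,"y": -0.24,"z": 0,"roll": 0},
  {"grip": 0,"x": -0.48,"y": -0.48,"z": 0,"roll": 0},
  {"grip": 0,"x": -0.72,"y": -0.72,"z": 0,"roll": 0},
  {"grip": 0,"x": -0.98,"y": -0.97,"z": 0,"roll": 0},
  {"grip": 0,"x": -0.98,"y": -0.97,"z": 0,"roll": 0},
])

```text
clock: 1.65
ee_pos: [0.5543, 0.0229, 0.2089]
tool_rot: [0.111, 0.994, -0.001, -0.0]
force: [0.3, -0.5, -0.7]
opening: 0.0422
grasp_force: 0.0
```

```bash
python3 -c "
from h import *
go([.5528,.0255,.085],1.352)
s=bot.state();im=bot.read_camera('wrist');cv2.imwrite('pics/w2.png',im[:,:,::-1])
V=wristV(s);c=bot.calibration('wrist');print(proj(c,V,[.5528,.0255,.12]),proj(c,V,[.525,-.109,.157]))"
```

```text
t 1.65 pos [0.5543 0.0229 0.2089] yaw 1.348 tilt 0.0012 open 0.0422 F [ 0.3 -0.5 -0.7] grip 0.0 j6 0.02932975308863015
units [0.017 0.02  1.032] roll -0.009
(np.float64(326.60602156471407), np.float64(231.3814158817718)) (np.float64(113.55465743800411), np.float64(251.82044339144417))
```

View pics/w2.png

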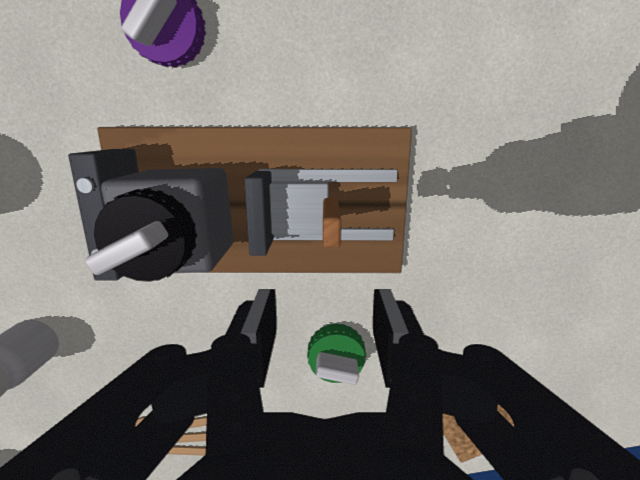

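Handle top is at (331,232) against a predicted (327,231), within 3 mm. Descending and gripping.

Request:
jog_arm([
  {"grip": 0,"x": 0.02,"y": 0.03,"z": 0.3,"roll": 0},
  {"grip": 0,"x": 0.02,"y": 0.03,"z": 0.6,"roll": 0},
  {"grip": 0,"x": 0.02,"y": 0.03,"z": 0.85,"roll": 0},
  {"grip": 0,"x": 0.02,"y": 0.03,"z": 1.0,"roll": 0},
  {"grip": 0,"x": 0.02,"y": 0.03,"z": 1.0,"roll": 0},
])

```text
clock: 2.12
ee_pos: [0.5467, 0.0337, 0.0856]
tool_rot: [0.109, 0.994, 0.0, -0.004]
force: [-1.1, 0.2, -0.4]
opening: 0.0426
grasp_force: 0.0
```

Request:
jog_arm([
  {"grip": -1,"x": 0,"y": 0,"z": 0,"roll": 0},
  {"grip": -1,"x": 0,"y": 0,"z": 0,"roll": 0},
  {"grip": -1,"x": 0,"y": 0,"z": 0,"roll": 0},
  {"grip": -1,"x": 0,"y": 0,"z": 0,"roll": 0},
  {"grip": -1,"x": 0,"y": 0,"z": 0,"roll": 0},
])

```text
clock: 2.53
ee_pos: [0.5504, 0.0309, 0.0925]
tool_rot: [0.109, 0.994, -0.001, 0.001]
force: [-5.1, -4.4, -0.2]
opening: 0.0116
grasp_force: 58.8
```

```bash
python3 -c "
from h import *
O=np.array([.5207,-.1159]);yv=np.array([.2172,.9761])
s=bot.state();print('jaw',(s['ee_pos'][:2]-O)@yv-.113)
p=O+yv*.113
go([p[0],p[1],s['ee_pos'][2]],1.352)"
```

```text
jaw 0.03677180811991983
t 2.53 pos [0.5504 0.0309 0.0925] yaw 1.351 tilt 0.0025 open 0.0116 F [-5.1 -4.4 -0.2] grip 58.77193093299866 j6 0.03942569315242383
units [-0.024 -0.306  0.001] roll -0.001
```

Request:
jog_arm([
  {"grip": -1,"x": 0,"y": -0.05,"z": 0,"roll": 0},
  {"grip": -1,"x": 0,"y": -0.1,"z": 0,"roll": 0},
  {"grip": -1,"x": 0,"y": -0.15,"z": 0,"roll": 0},
  {"grip": -1,"x": 0,"y": -0.2,"z": 0,"roll": 0},
  {"grip": -1,"x": 0,"y": -0.24,"z": 0,"roll": 0},
])

```text
clock: 2.95
ee_pos: [0.5448, 0.0066, 0.0925]
tool_rot: [0.108, 0.994, 0.003, 0.001]
force: [0.2, 16.9, 0.8]
opening: 0.0117
grasp_force: 59.1
```

Request:
jog_arm([
  {"grip": -1,"x": 0,"y": -0.015,"z": 0,"roll": 0},
  {"grip": -1,"x": 0,"y": -0.03,"z": 0,"roll": 0},
  {"grip": -1,"x": 0,"y": -0.03,"z": 0,"roll": 0},
])

```text
clock: 3.2
ee_pos: [0.5441, 0.0032, 0.0925]
tool_rot: [0.108, 0.994, 0.003, 0.001]
force: [1.0, 15.6, 0.2]
opening: 0.0113
grasp_force: 59.1
```

```bash
cat >> h.py <<'E'
def jaw():
    O=np.array([.5207,-.1159]);yv=np.array([.2172,.9761]);s=bot.state();print('jaw %.4f  Fy %.1f'%((s['ee_pos'][:2]-O)@yv-.113,s['force'][:2]@yv), s['moment'])
E
python3 -c "
from h import *
jaw();go([.5453,-.0056,.0925])"
```

```text
jaw 0.0083  Fy 15.5 [ 3.28164361 -0.15366159 -0.01326436]
t 3.2 pos [0.5441 0.0032 0.0925] yaw 1.354 tilt 0.0068 open 0.0113 F [ 1.  15.6  0.2] grip 59.08571898937225 j6 -0.021954790230355594
units [-0.026 -0.069 -0.001]
```

Request:
jog_arm([
  {"grip": -1,"x": 0,"y": -0.02,"z": 0,"roll": 0},
  {"grip": -1,"x": 0,"y": -0.04,"z": 0,"roll": 0},
  {"grip": -1,"x": 0,"y": -0.06,"z": 0,"roll": 0},
  {"grip": -1,"x": 0,"y": -0.06,"z": 0,"roll": 0},
])

```text
clock: 3.53
ee_pos: [0.5426, -0.0032, 0.0925]
tool_rot: [0.108, 0.994, 0.004, 0.001]
force: [0.9, 18.2, 1.5]
opening: 0.0119
grasp_force: 59.1
```

```bash
python3 -c "
from h import *
jaw();go([.5453,-.0056,.0925])"
```

```text
jaw 0.0018  Fy 18.0 [ 3.86014611 -0.21050188 -0.03998696]
t 3.53 pos [ 0.5426 -0.0032  0.0925] yaw 1.355 tilt 0.0079 open 0.0119 F [ 0.9 18.2  1.5] grip 59.124019145965576 j6 -0.035689869205876065
units [-0.026 -0.015 -0.   ]
```

Request:
jog_arm([
  {"grip": -1,"x": 0,"y": -0.02,"z": 0,"roll": 0},
  {"grip": -1,"x": 0,"y": -0.035,"z": 0,"roll": 0},
  {"grip": -1,"x": 0,"y": -0.035,"z": 0,"roll": 0},
])

```text
clock: 3.78
ee_pos: [0.5423, -0.0047, 0.0925]
tool_rot: [0.107, 0.994, 0.006, 0.002]
force: [4.4, 31.7, -0.1]
opening: 0.0116
grasp_force: 59.2
```

```bash
python3 -c "
from h import *
jaw()"
```

```text
jaw 0.0002  Fy 31.9 [ 6.73284079 -1.08086613 -0.02578004]
```

Request:
jog_arm([
  {"grip": -1,"x": 0,"y": -0.02,"z": 0,"roll": 0},
  {"grip": -1,"x": 0,"y": -0.03,"z": 0,"roll": 0},
  {"grip": -1,"x": 0,"y": -0.03,"z": 0,"roll": 0},
  {"grip": -1,"x": 0,"y": -0.03,"z": 0,"roll": 0},
])

```text
clock: 4.12
ee_pos: [0.5422, -0.0048, 0.0925]
tool_rot: [0.106, 0.994, 0.01, 0.002]
force: [9.7, 47.9, -0.4]
opening: 0.0115
grasp_force: 59.1
```

```bash
python3 -c "
from h import *
jaw();cv2.imwrite('pics/top1.png',cv2.resize(bot.read_camera('scene')[220:350,210:390,::-1],None,fx=4,fy=4,interpolation=cv2.INTER_CUBIC))"
```

```text
jaw 0.0001  Fy 48.8 [10.10908018 -2.20563495 -0.01483113]
```

View pics/top1.png

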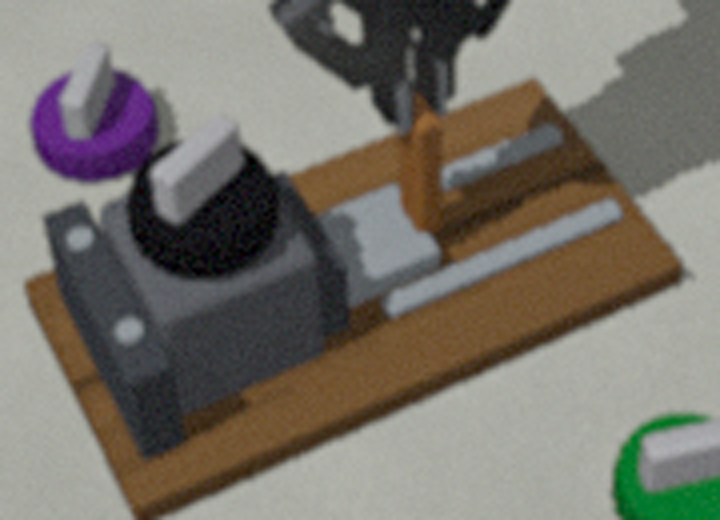

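The jar is seated between fence and jaw, and the force rose with no further motion. I'll release and rise.

Request:
jog_arm([
  {"grip": -0.2,"x": 0,"y": 0,"z": 0,"roll": 0},
  {"grip": 0,"x": 0,"y": 0,"z": 0,"roll": 0},
  {"grip": 0,"x": 0,"y": 0,"z": 0,"roll": 0},
  {"grip": 0,"x": 0,"y": 0,"z": -0.1,"roll": 0},
  {"grip": 0,"x": 0,"y": 0,"z": -0.4,"roll": 0},
])

```text
clock: 4.58
ee_pos: [0.5373, -0.0142, 0.1357]
tool_rot: [0.109, 0.994, 0.0, -0.003]
force: [0.5, -0.1, -0.3]
opening: 0.0429
grasp_force: 0.0
```

Request:
jog_arm([
  {"grip": 0,"x": 0,"y": 0,"z": -0.3,"roll": 0},
  {"grip": 0,"x": 0,"y": 0,"z": -0.6,"roll": 0},
  {"grip": 0,"x": 0,"y": 0,"z": -0.85,"roll": 0},
  {"grip": 0,"x": 0,"y": 0,"z": -0.9,"roll": 0},
  {"grip": 0,"x": 0,"y": 0,"z": -0.9,"roll": 0},
])

```text
clock: 5.0
ee_pos: [0.5413, -0.0154, 0.2508]
tool_rot: [0.11, 0.994, -0.001, 0.003]
force: [0.9, -0.2, -0.5]
opening: 0.043
grasp_force: 0.0
```

```bash
python3 - <<'E'
from h import *
O=np.array([.5207,-.1159])
s=bot.state();go([*O,.24],.245)
im=bot.read_camera('wrist')[:,:,::-1];cv2.imwrite('pics/w3.png',im)
V=wristV(s);c=bot.calibration('wrist');print(proj(c,V,[*O,.157]),proj(c,V,[.5453,-.0056,.12]))
a=np.array(bot.read_camera('top'))[195:300,275:420,::-1];cv2.imwrite('pics/topd.png',cv2.resize(a,None,fx=5.5,fy=5.5,interpolation=cv2.INTER_CUBIC))
E
```

```text
t 5.0 pos [ 0.5413 -0.0154  0.2508] yaw 1.351 tilt 0.0064 open 0.043 F [ 0.9 -0.2 -0.5] grip 0.0 j6 -0.05045335778359143
units [-0.014 -0.855  0.091] roll 2.213
(np.float64(187.87058514562682), np.float64(233.69652940064375)) (np.float64(335.76215103036145), np.float64(220.76341281674874))
```

View pics/w3.png

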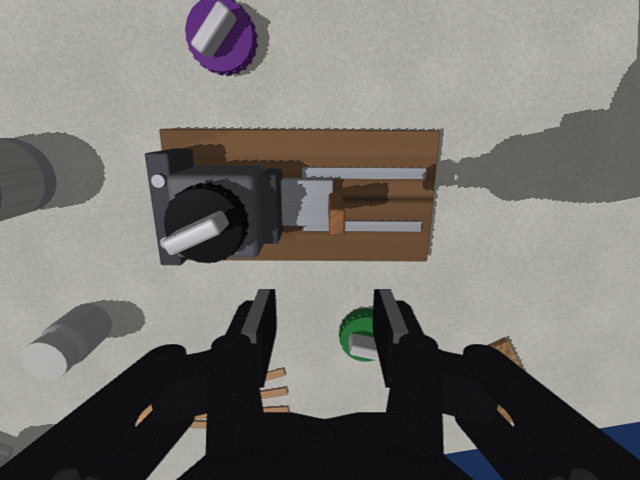

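Bar top centre is at about (194,233) against a predicted (188,234), so the jar is seated near the clamp's origin. I'll move above the cap and turn to the bar.

Request:
jog_arm([
  {"grip": 0,"x": 0,"y": -0.25,"z": 0,"roll": 0.25},
  {"grip": 0,"x": 0,"y": -0.5,"z": 0,"roll": 0.5},
  {"grip": 0,"x": 0,"y": -0.75,"z": 0,"roll": 0.75},
  {"grip": 0,"x": 0,"y": -0.83,"z": 0,"roll": 1},
  {"grip": 0,"x": 0,"y": -0.83,"z": 0,"roll": 1},
])

```text
clock: 5.52
ee_pos: [0.5169, -0.1137, 0.2446]
tool_rot: [0.356, 0.934, -0.0, -0.001]
force: [-0.0, 0.1, -0.7]
opening: 0.0429
grasp_force: 0.0
```

Request:
jog_arm([
  {"grip": 0,"x": 0,"y": 0,"z": 0,"roll": 0.25},
  {"grip": 0,"x": 0,"y": 0,"z": 0,"roll": 0.5},
  {"grip": 0,"x": 0,"y": 0,"z": 0,"roll": 0.75},
  {"grip": 0,"x": 0,"y": 0,"z": 0,"roll": 1},
  {"grip": 0,"x": 0,"y": 0,"z": 0,"roll": 1},
])

```text
clock: 5.93
ee_pos: [0.5178, -0.1109, 0.2452]
tool_rot: [0.573, 0.819, -0.0, -0.001]
force: [0.6, 0.1, -0.7]
opening: 0.0427
grasp_force: 0.0
```

Request:
jog_arm([
  {"grip": 0,"x": 0,"y": 0,"z": 0,"roll": 0.22},
  {"grip": 0,"x": 0,"y": 0,"z": 0,"roll": 0.22},
  {"grip": 0,"x": 0,"y": 0,"z": 0,"roll": 0.22},
  {"grip": 0,"x": 0,"y": 0,"z": 0,"roll": 0.22},
])

```text
clock: 6.27
ee_pos: [0.5181, -0.1114, 0.246]
tool_rot: [0.614, 0.789, 0.0, -0.0]
force: [0.6, 0.2, 0.4]
opening: 0.0426
grasp_force: 0.0
```

```bash
python3 - <<'E'
from h import *
O=np.array([.5207,-.1159])
s=bot.state();go([*O,.124],.245)
im=bot.read_camera('wrist')[:,:,::-1];cv2.imwrite('pics/w4.png',im)
V=wristV(s);c=bot.calibration('wrist');print(proj(c,V,[*O,.157]))
E
```

```text
t 6.27 pos [ 0.5181 -0.1114  0.246 ] yaw 0.248 tilt 0.0007 open 0.0426 F [0.6 0.2 0.4] grip 0.0 j6 0.8638685847240006
units [-0.042  0.013  1.017] roll 0.006
(np.float64(325.9319894960882), np.float64(241.16240747122438))
```

View pics/w4.png

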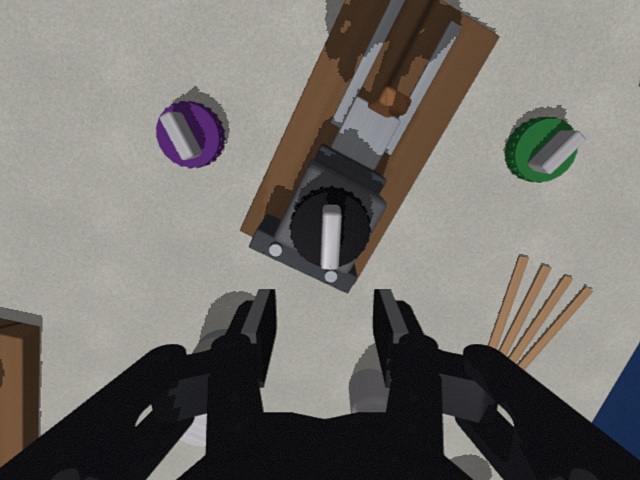

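The bar is nearly aligned with the fingers, its top centre at about (331,238), about 4 mm off in +y and 2 mm in x. Descending onto it.

Request:
jog_arm([
  {"grip": 0,"x": -0.02,"y": 0.04,"z": 0.2,"roll": 0},
  {"grip": 0,"x": -0.02,"y": 0.04,"z": 0.45,"roll": 0},
  {"grip": 0,"x": -0.02,"y": 0.04,"z": 0.7,"roll": 0},
  {"grip": 0,"x": -0.02,"y": 0.04,"z": 0.9,"roll": 0},
  {"grip": 0,"x": -0.02,"y": 0.04,"z": 0.95,"roll": 0},
])

```text
clock: 6.73
ee_pos: [0.5213, -0.1118, 0.1279]
tool_rot: [0.615, 0.788, -0.001, -0.003]
force: [-0.5, -0.2, 0.3]
opening: 0.0422
grasp_force: 0.0
```

Request:
jog_arm([
  {"grip": 0,"x": 0,"y": 0,"z": 0,"roll": 0},
  {"grip": -0.4,"x": 0,"y": 0,"z": 0,"roll": 0},
])

```text
clock: 6.9
ee_pos: [0.5237, -0.113, 0.1335]
tool_rot: [0.616, 0.788, 0.0, 0.0]
force: [1.0, 0.1, 0.7]
opening: 0.0318
grasp_force: 0.0
```

```bash
python3 - <<'E'
from h import *
s=bot.state();go([.5237,-.1131,.132],.245)
im=bot.read_camera('wrist')[:,:,::-1];cv2.imwrite('pics/w5.png',im)
E
```

```text
t 6.9 pos [ 0.5237 -0.113   0.1335] yaw 0.243 tilt 0.0007 open 0.0318 F [1.  0.1 0.7] grip 0.0 j6 0.8706224579285788
units [-0.001 -0.     0.012] roll -0.004
```

View pics/w5.png

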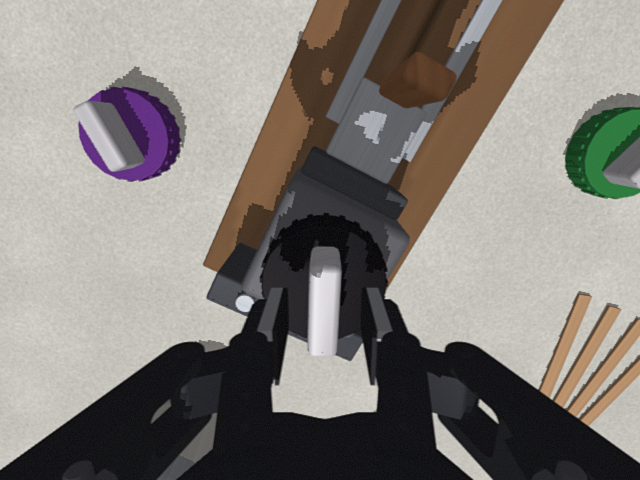

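```bash
python3 - <<'E'
from h import *
s=bot.state();V=wristV(s)
for z in(.155,.158):
  p=np.array([at('wrist',323,v,z,V) for v in(276,355)]);print(p.mean(0),np.linalg.norm(p[0]-p[1]))
E
```

```text
[ 0.52527078 -0.11868991] 0.04029313194639241
[ 0.52486127 -0.11700052] 0.03944600994772448
```

Request:
jog_arm([
  {"grip": -1,"x": 0,"y": 0,"z": 0,"roll": 0},
  {"grip": -1,"x": 0,"y": 0,"z": 0,"roll": 0},
  {"grip": -1,"x": 0,"y": 0,"z": 0,"roll": 0},
  {"grip": -1,"x": 0,"y": 0,"z": 0,"roll": 0},
])

```text
clock: 7.28
ee_pos: [0.5242, -0.1136, 0.1346]
tool_rot: [0.616, 0.787, -0.0, 0.001]
force: [-3.1, -0.1, 5.5]
opening: 0.01
grasp_force: 58.6
```

Request:
jog_arm([
  {"grip": -1,"x": 0,"y": 0,"z": 0,"roll": -0.12},
  {"grip": -1,"x": 0,"y": 0,"z": 0,"roll": -0.24},
  {"grip": -1,"x": 0,"y": 0,"z": -0.004,"roll": -0.36},
  {"grip": -1,"x": 0,"y": 0,"z": -0.006,"roll": -0.48},
  {"grip": -1,"x": 0,"y": 0,"z": -0.008,"roll": -0.6},
])

```text
clock: 7.7
ee_pos: [0.5242, -0.1132, 0.1355]
tool_rot: [0.491, 0.871, 0.0, 0.001]
force: [-1.9, 1.8, 5.2]
opening: 0.0103
grasp_force: 59.7
```

```bash
python3 -c "
from h import *
go([.5237,-.1136,.135],1.3);jaw()"
```

```text
t 7.7 pos [ 0.5242 -0.1132  0.1355] yaw 0.545 tilt 0.0025 open 0.0103 F [-1.9  1.8  5.2] grip 59.72833659499884 j6 0.5688629526314437
units [-0.001 -0.005  0.004] roll -1.510
jaw -0.1096  Fy 1.3 [ 0.35343493  0.53761159 -0.2538824 ]
```

Request:
jog_arm([
  {"grip": -1,"x": 0,"y": 0,"z": -0.002,"roll": -0.15},
  {"grip": -1,"x": 0,"y": 0,"z": -0.004,"roll": -0.3},
  {"grip": -1,"x": 0,"y": 0,"z": -0.006,"roll": -0.45},
  {"grip": -1,"x": 0,"y": 0,"z": -0.008,"roll": -0.6},
  {"grip": -1,"x": 0,"y": 0,"z": -0.01,"roll": -0.75},
])

```text
clock: 8.12
ee_pos: [0.5238, -0.1129, 0.1366]
tool_rot: [0.319, 0.948, 0.0, 0.001]
force: [-2.5, 2.6, 11.6]
opening: 0.0104
grasp_force: 60.1
```

```bash
python3 -c "
from h import *
go([.5237,-.1136,.135],1.3);jaw()
cv2.imwrite('pics/s2.png',cv2.resize(bot.read_camera('scene')[200:350,210:390,::-1],None,fx=4,fy=4,interpolation=cv2.INTER_CUBIC))"
```

```text
t 8.12 pos [ 0.5238 -0.1129  0.1366] yaw 0.921 tilt 0.0015 open 0.0104 F [-2.5  2.6 11.6] grip 60.12532367371023 j6 0.19311454857992796
units [-0.003 -0.005  0.014] roll -0.758
jaw -0.1094  Fy 2.0 [ 0.45803661  0.64481618 -0.11333009]
```

View pics/s2.png

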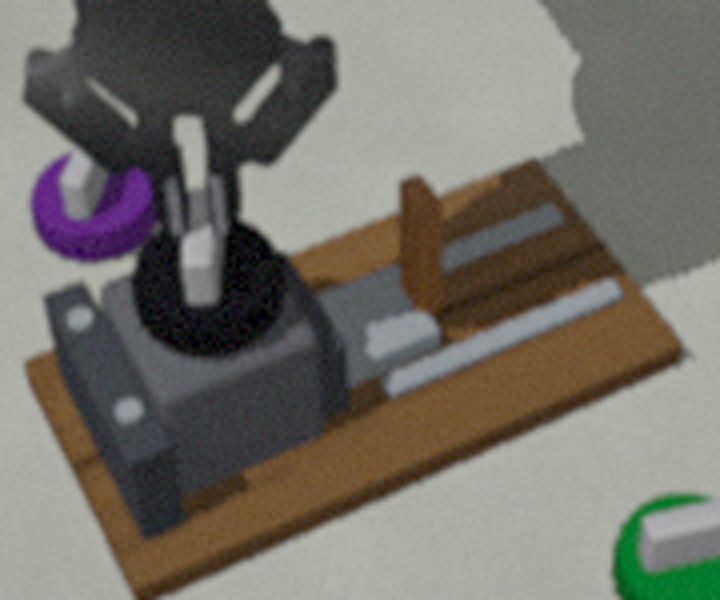

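The cap turns and the jar stays square against the fence. Finishing the turn.

Request:
jog_arm([
  {"grip": -1,"x": 0,"y": 0,"z": -0.008,"roll": -0.15},
  {"grip": -1,"x": 0,"y": 0,"z": -0.012,"roll": -0.3},
  {"grip": -1,"x": 0,"y": 0,"z": -0.014,"roll": -0.45},
  {"grip": -1,"x": 0,"y": 0,"z": -0.016,"roll": -0.6},
  {"grip": -1,"x": 0,"y": 0,"z": -0.016,"roll": -0.72},
])

```text
clock: 8.58
ee_pos: [0.5241, -0.1136, 0.1383]
tool_rot: [0.144, 0.99, -0.001, 0.001]
force: [-1.6, -1.3, 2.7]
opening: 0.01
grasp_force: 58.7
```

Request:
jog_arm([
  {"grip": -1,"x": 0,"y": 0,"z": 0,"roll": 0},
  {"grip": -1,"x": 0,"y": 0,"z": 0,"roll": 0},
])

```text
clock: 8.75
ee_pos: [0.5241, -0.1135, 0.1382]
tool_rot: [0.147, 0.989, -0.001, 0.001]
force: [-1.7, -2.3, 7.3]
opening: 0.0104
grasp_force: 59.0
```

```bash
python3 -c "
from h import *
go([.5237,-.1136,.135],1.3);jaw()"
```

```text
t 8.75 pos [ 0.5241 -0.1135  0.1382] yaw 1.275 tilt 0.0024 open 0.0104 F [-1.7 -2.3  7.3] grip 59.02013495040592 j6 -0.16143223217186317
units [ 0.003 -0.002  0.027] roll -0.050
jaw -0.1099  Fy -2.6 [-0.30633887  0.60510379 -0.03394802]
```

Request:
jog_arm([
  {"grip": -1,"x": 0,"y": 0,"z": -0.02,"roll": -0.04},
  {"grip": -1,"x": 0,"y": 0,"z": -0.04,"roll": -0.04},
  {"grip": -1,"x": 0,"y": 0,"z": -0.06,"roll": -0.04},
  {"grip": -1,"x": 0,"y": 0,"z": -0.08,"roll": -0.04},
])

```text
clock: 9.08
ee_pos: [0.5233, -0.1129, 0.1462]
tool_rot: [0.137, 0.991, 0.0, -0.0]
force: [-1.3, -1.4, -2.1]
opening: 0.0101
grasp_force: 58.4
```

```bash
python3 -c "
from h import *
go([.5237,-.1136,.175],1.3)"
```

```text
t 9.08 pos [ 0.5233 -0.1129  0.1462] yaw 1.296 tilt 0.0003 open 0.0101 F [-1.3 -1.4 -2.1] grip 58.4419661964057 j6 -0.18241736657362945
units [-0.004 -0.005 -0.24 ] roll -0.008
```

The load is only the cap's weight, so it is free. Lifting the rest of the way.

Request:
jog_arm([
  {"grip": -1,"x": 0,"y": 0,"z": -0.05,"roll": 0},
  {"grip": -1,"x": 0,"y": 0,"z": -0.1,"roll": 0},
  {"grip": -1,"x": 0,"y": 0,"z": -0.15,"roll": 0},
  {"grip": -1,"x": 0,"y": 0,"z": -0.2,"roll": 0},
  {"grip": -1,"x": 0,"y": 0,"z": -0.24,"roll": 0},
])

```text
clock: 9.5
ee_pos: [0.5238, -0.113, 0.176]
tool_rot: [0.136, 0.991, -0.0, 0.001]
force: [-0.6, -0.4, -0.7]
opening: 0.0098
grasp_force: 58.6
```

Request:
jog_arm([
  {"grip": -1,"x": 0,"y": 0,"z": 0,"roll": 0},
  {"grip": -1,"x": 0,"y": 0,"z": 0,"roll": 0},
  {"grip": -1,"x": 0,"y": 0,"z": 0,"roll": 0},
  {"grip": -1,"x": 0,"y": 0,"z": 0,"roll": 0},
  {"grip": -1,"x": 0,"y": 0,"z": 0,"roll": 0},
])

```text
clock: 9.92
ee_pos: [0.5232, -0.1128, 0.1745]
tool_rot: [0.136, 0.991, 0.0, -0.0]
force: [-0.4, 0.4, -0.5]
opening: 0.0096
grasp_force: 58.6
```

```bash
python3 -c "
from h import *
go([.5237,-.1136,.175],1.3)
cv2.imwrite('pics/s3.png',cv2.resize(bot.read_camera('scene')[200:350,210:390,::-1],None,fx=4,fy=4,interpolation=cv2.INTER_CUBIC))"
```

```text
t 9.92 pos [ 0.5232 -0.1128  0.1745] yaw 1.297 tilt 0.0007 open 0.0096 F [-0.4  0.4 -0.5] grip 58.609960417379625 j6 -0.18316338749236122
units [-0.006 -0.005 -0.004] roll -0.006
```

View pics/s3.png

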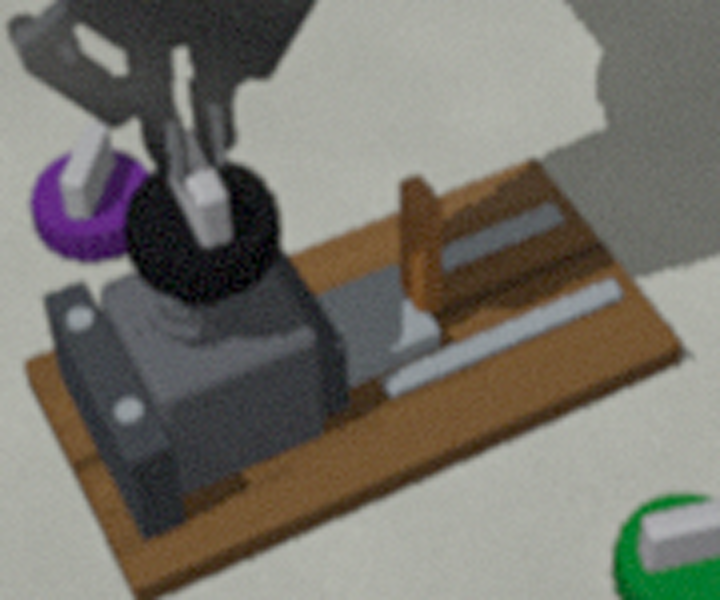

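The cap is held level above the exposed neck, and the jar is still clamped.

```bash
python3 -c "
from station import bot
print(bot.job_done())"
```

```text
the job is handed in; nothing more can be done
None
```

The job is handed in at about 10 s of the 43 s: the jar is clamped against the fence, and the cap is unscrewed and held level and still about 2 cm above its mouth; the judge's verdict was not returned.

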